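# Latch the long seed case

## Robot

A 6-joint arm with a two-finger parallel gripper is mounted at the origin on the work surface. World frame = base frame: x ahead of the robot, y to its left, z up, the work surface at z = 0. Lengths are in m, angles in rad, forces in N, time in s.
With the tool pointing down it reaches from about 0.325 to 0.775 m from the base axis. Payload 5.5 kg.
Tool frame: the origin (TCP) lies on the centre line of the jaws, within the pads' length; the fingertips stand bot.tip_extent ahead of it and the grasp point (between the pads) lies 11 mm behind it (bot.tip_extent is the distance from the TCP to the fingertips, in m); x points along the fingers, y is the direction in which the jaws open and shut, and the axes are right-handed (so a half turn about x gives the same grasp; the last joint's range is limited). The gripper opens to 88 mm and grips with 3 to 60 N. Pads are 20 mm wide; open, the fingers measure 115 mm over their backs; the gripper's body (75 mm by 178 mm) begins 61 mm behind the grasp point.
Start: joints at [1.286, 0.091, 1.231, -0, 1.82, -0.057], TCP at [0.136, 0.585, 0.231] pointing down, gripper open.
Joint ranges: [-2.87, 2.87], [-0.86, 2.18], [0.17, 2.46], [-1.51, 4.65], [0.06, 2.69], [-2.65, 2.65]. Speed limits (rad/s): [2.57, 2.57, 3.01, 3.14, 3.14, 3.14].

## Interface

Orientations are given as a unit quaternion [x, y, z, w].
In Python, from bench import bot, effector, get_obs, imaging gives the robot as it stands. Calls block until the motion is done:
- bot.move_to(position, orientation): joint-space move of the TCP to a pose.
- bot.move_straight(position, feed=0.15, frame=None): straight line of the TCP; frame=None keeps the orientation; feed is the mean speed in m/s.
- bot.movej(angles): joint-space move.
- effector.command_gripper(opening, grasp_force=None): opening from 0.0 (shut) to 1.0 (fully open); grasp_force is the grip in N (None keeps the last); returns when the fingers have stopped.
- bot.pause(seconds).
- bot.ik(position, orientation): joint angles nearest the present ones, or None.
- get_obs(): the state.
- imaging.get_image(name): name is "scene" or "top"; returns a dict with "image" (384x512x3 uint8, red, green, blue), "depth" (384x512 float32, m along the optical axis (not along the pixel's ray), 0 where there is no reading), "fx", "fy", "cx", "cy" (pixels), "extrinsics" (4x4, takes a point from camera to world coordinates). Camera axes: x right, y up, looking along -z (the intrinsics and any distortion apply to the point x, -y, -z); pixel columns grow to the right and rows downward; lengths in m; the calibration is good to about 2 mm. A picture is of the moment at which its call begins.
A pose or a line that the arm cannot do raises bot.Unreachable and nothing moves.
- bot.sign_off(): hands the job in, once; it reports no verdict.
The state is a dict: "time": time; "joint_positions": joint angles; "dq": joint speeds; "tau": joint torques, N m; "ee_pos": TCP position; "orientation": TCP orientation; "ft_force": force on the tool from outside, world axes, zero at the start; "ft_torque": the same for the moment, N m; "gripper_width": opening from 0.0 (shut) to 1.0 (fully open).
Only numpy, scipy, OpenCV 4.12 (cv2) and the standard library are available. Lean on these libraries where they do the work, as an engineer would, in place of code of your own. Each camera call takes 0.05 s, during which the arm holds its last target.

## Task

On the potting bench stand a long and a short seed case, each with an open toggle latch on its lid. Fasten the latch of the longer case: swing its wire bail over so that its cross bar drops behind the hook of the keeper, then press the lever down past center until it lies fully home and stays. Leave the shorter case's latch as it is.

Things in the scene. Friction and masses are not known exactly. Their poses are not given: they have to be found in the camera images.
- long_keeper (a point): Keeper on the LONG case (fixed, 300x150 mm, top 75 mm above bench; the short one is 210x115). Point: centre of the hooked cross bar, 13 mm above the case top. x: lever pivot to keeper, y across, z up. Hook: post 30 mm wide, far face at x=-5, 12 mm above the point, lip to x=+1; springs 4 mm toward the lever. The lever's pivot lies at x=-65.8, z=+17 mm from here.
- long_lever (a joint): Steel lever on the long case, 97 mm from pivot to end, 5 mm thick, thumb plate 26 mm wide at 71-97 mm. Value: handle's angle (rad) above level; 0 = closed, flat, pointing to the keeper's -x, 30 mm above the case top. Starts at 1.15-1.40, stays where left (friction 1 N at the end), stops at 1.5. With the bail hooked it tightens below 0.7 (under 5 N), dead center 0.17, then snaps home.
- long_bar (a point): Centre of the bail's cross bar (10 mm thick, 44 mm long along y), at the end of two 100 mm wire arms 32 mm apart. Their pin rides on the lever 36 mm from its pivot, at joint + 0.105 rad above -x. Starts upright, leaning 5-30 degrees to the keeper; light friction: pushed to lean below 45 degrees above level it falls by itself and, with the lever open, lands behind the hook with 8-16 mm to spare.
- short_bar (a point): Centre of the like cross bar on the short case's latch, which also stands open: to be left alone.

How it is judged:
By the outcome, as a careful person would: the job done as asked, in the order asked, and still so for the second after the job is handed in, with the robot touching nothing.
It also fails if it takes over 38 s, if anything falls off the work surface, if the arm or the gripper's body presses on something with over 40 N, if the wrist force passes 120 N, or if a joint passes its speed limit or range.

## Working session

There is one attempt and no reset: what is moved stays moved. The work goes in short steps, each a Python script; the robot and the scene stay as the last script left them, time stands still between calls to the robot, and variables do not carry over. Pictures are saved under pics/ and viewed, and the job is handed in when it is done.

```bash
mkdir -p pics; ls; cat > h.py <<'E'
import numpy as np, cv2
from bench import bot, effector, get_obs, imaging
def shot(n,tag):
    d=imaging.get_image(n); np.savez(f'{tag}.npz',**d)
    cv2.imwrite(f'pics/{tag}.png',d['image'][:,:,::-1]); return d
def world(d):
    h,w=d['depth'].shape; u,v=np.meshgrid(np.arange(w),np.arange(h)); z=d['depth']
    P=np.stack([(u-d['cx'])/d['fx']*z,-(v-d['cy'])/d['fy']*z,-z,np.ones_like(z)],-1)
    return (P@d['extrinsics'].T)[...,:3]
E
python3 - <<'E'
from h import *
for n in('scene','top'):
    d=shot(n,n+'0'); print(d['fx'],d['cx'],d['cy'],d['extrinsics'].round(3), [k for k in d])
print(bot.tip_extent,get_obs()['time'],get_obs()['orientation'])
E
```

```text
pics
433.3802292985116 240.97562346608657 192.18656196773983 [[ 0.575 -0.559  0.597  1.063]
 [ 0.818  0.411 -0.403 -0.336]
 [-0.02   0.72   0.694  0.723]
 [ 0.     0.     0.     1.   ]] ['image', 'depth', 'fx', 'fy', 'cx', 'cy', 'extrinsics']
450.60693808208936 260.5843184448277 196.33098567278097 [[ 0.004  0.988 -0.154  0.441]
 [-1.     0.002 -0.017 -0.01 ]
 [-0.017  0.154  0.988  0.955]
 [ 0.     0.     0.     1.   ]] ['image', 'depth', 'fx', 'fy', 'cx', 'cy', 'extrinsics']
0.008 0.1 [ 0.07975038  0.70263477 -0.0809716   0.70241573]
```

View pics/scene0.png

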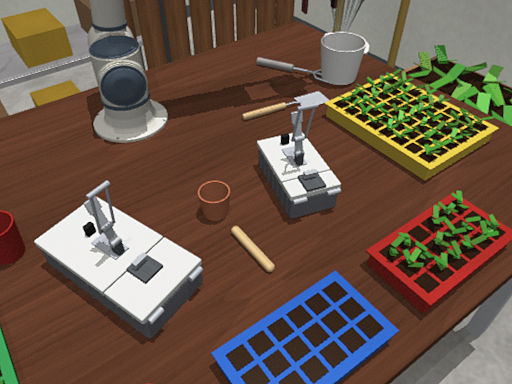

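View pics/top0.png

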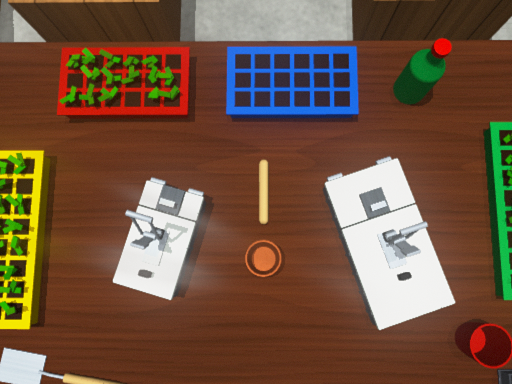

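```bash
python3 - <<'E'
import cv2,numpy as np
a=cv2.imread('pics/scene0.png')[170:335,25:215]; b=cv2.imread('pics/top0.png')[150:335,315:465]
cv2.imwrite('pics/a.png',cv2.resize(a,None,fx=4,fy=3.6,interpolation=2)[:, :])
cv2.imwrite('pics/b.png',cv2.resize(b,None,fx=3.2,fy=3.2,interpolation=2))
E
```

```text
(no output)
```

View pics/a.png

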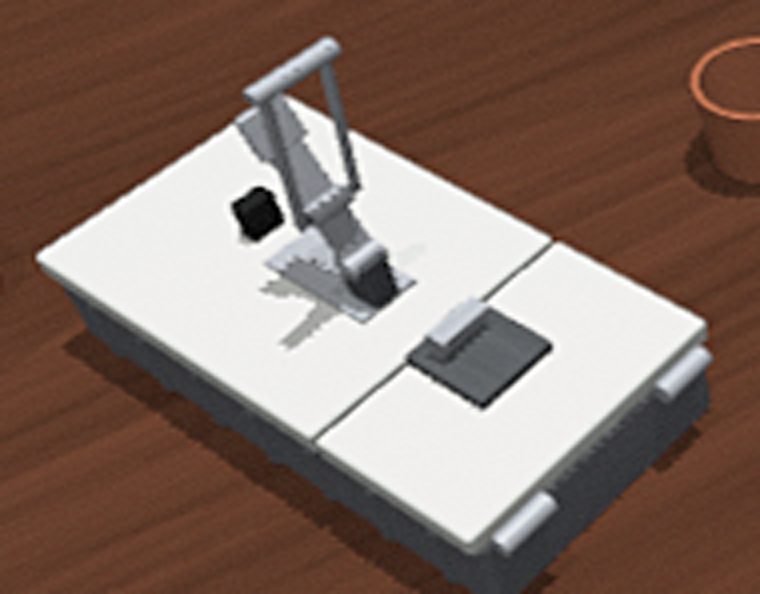

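View pics/b.png

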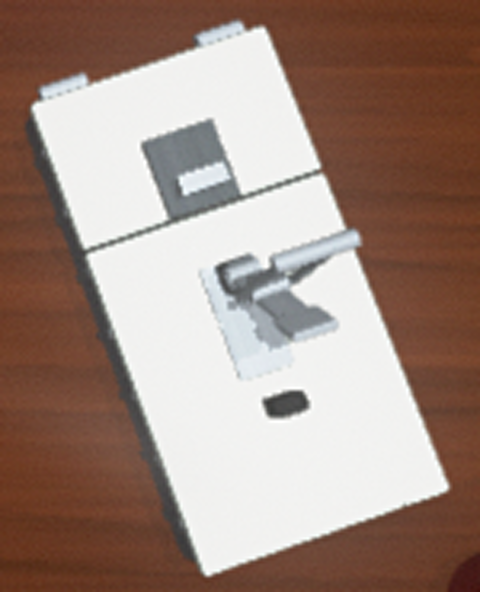

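```bash
python3 - <<'E'
from h import *
for n in('scene0','top0'):
    d=dict(np.load(n+'.npz')); W=world(d)
    sl=(W[...,2]>0.09)&(W[...,2]<0.3)&(W[...,0]>0.25)&(W[...,0]<0.6)&(W[...,1]<-0.12)&(W[...,1]>-0.5)&(d['depth']>0)
    P=W[sl]; C=d['image'][sl]; print(n,len(P),P.min(0),P.max(0))
    top=(abs(W[...,2]-0.075)<0.006)&(W[...,0]>0.2)&(W[...,0]<0.65)&(W[...,1]<-0.1)&(W[...,1]>-0.5)&(d['depth']>0)&(d['image'].min(-1)>150)
    Q=W[top]; r=cv2.minAreaRect(Q[:,:2].astype(np.float32)); print(r, np.median(Q[:,2]))
    np.save(n+'_P.npy',np.hstack([P,C]))
    i=P[:,2].argsort()[::-1][:25]; print(P[i].round(3))
E
```

```text
scene0 1217 [ 0.27656436 -0.41272832  0.09001105] [ 0.56805732 -0.20681658  0.24338537]
((0.4909132421016693, -0.24478024244308472), (0.3027011454105377, 0.1556399166584015), 19.170167922973633) 0.07385311544934947
[[ 0.502 -0.236  0.243]
 [ 0.497 -0.227  0.243]
 [ 0.504 -0.241  0.243]
 [ 0.506 -0.25   0.243]
 [ 0.505 -0.248  0.243]
 [ 0.5   -0.234  0.243]
 [ 0.51  -0.26   0.243]
 [ 0.51  -0.256  0.243]
 [ 0.507 -0.252  0.243]
 [ 0.501 -0.233  0.243]
 [ 0.503 -0.242  0.243]
 [ 0.508 -0.251  0.243]
 [ 0.499 -0.232  0.243]
 [ 0.511 -0.258  0.243]
 [ 0.499 -0.235  0.243]
 [ 0.509 -0.249  0.243]
 [ 0.498 -0.228  0.243]
 [ 0.506 -0.245  0.243]
 [ 0.508 -0.258  0.243]
 [ 0.508 -0.254  0.243]
 [ 0.504 -0.251  0.242]
 [ 0.5   -0.229  0.242]
 [ 0.501 -0.243  0.242]
 [ 0.507 -0.255  0.242]
 [ 0.499 -0.227  0.242]]
top0 946 [ 0.26214303 -0.45482285  0.09000877] [ 0.56762153 -0.20384887  0.24683879]
((0.4905736446380615, -0.24301978945732117), (0.3002913296222687, 0.15613871812820435), 19.080135345458984) 0.07465887690686762
[[ 0.505 -0.243  0.247]
 [ 0.505 -0.248  0.246]
 [ 0.505 -0.25   0.245]
 [ 0.499 -0.231  0.245]
 [ 0.497 -0.224  0.245]
 [ 0.497 -0.221  0.245]
 [ 0.502 -0.239  0.245]
 [ 0.507 -0.258  0.245]
 [ 0.494 -0.221  0.245]
 [ 0.499 -0.225  0.244]
 [ 0.503 -0.247  0.244]
 [ 0.499 -0.232  0.244]
 [ 0.503 -0.245  0.244]
 [ 0.508 -0.255  0.244]
 [ 0.507 -0.256  0.244]
 [ 0.496 -0.229  0.244]
 [ 0.502 -0.242  0.244]
 [ 0.504 -0.248  0.244]
 [ 0.499 -0.237  0.244]
 [ 0.496 -0.225  0.244]
 [ 0.502 -0.231  0.244]
 [ 0.494 -0.218  0.244]
 [ 0.503 -0.239  0.244]
 [ 0.497 -0.226  0.244]
 [ 0.496 -0.221  0.244]]
```

```bash
cat >> h.py <<'E'
A=np.deg2rad(19.1); C0=np.array([.4907,-.2439,.0745])
EX=np.array([np.cos(A),np.sin(A),0]);EY=np.array([-np.sin(A),np.cos(A),0]);EZ=np.array([0,0,1.])
R=np.array([EX,EY,EZ])   # rows
E
python3 - <<'E'
from h import *
import cv2
for n in('scene0','top0'):
    d=dict(np.load(n+'.npz')); L=(world(d)-C0)@R.T
    m=(d['depth']>0)&(abs(L[...,0])<.15)&(abs(L[...,1])<.075)&(L[...,2]>.006)
    P=L[m]
    # side view x-z and plan x-y, 3px/mm
    im=np.zeros((560,780,3),np.uint8)
    for p,c in zip(P,d['image'][m]):
        u=int(390+p[0]*2500); 
        for vv in (int(280-30-p[2]*1200),):pass
        cv2.circle(im,(u,int(520-p[2]*2500)),2,tuple(int(t) for t in c[::-1]),-1)
    for k in range(-15,16): cv2.line(im,(390+k*25,520),(390+k*25,528 if k%5 else 540),(0,255,255),1)
    for k in range(0,20): cv2.line(im,(0,520-k*25),(8 if k%5 else 20,520-k*25),(0,255,255),1)
    cv2.imwrite(f'pics/side_{n}.png',im)
    k=P[(P[:,0]>.02)&(P[:,2]>.012)]; print(n,'keeper',len(k),k.min(0).round(4),k.max(0).round(4),np.median(k,0).round(4))
    b=P[(P[:,2]>.16)]; print('bar',len(b),b.min(0).round(4),b.max(0).round(4),b.mean(0).round(4))
E
```

```text
scene0 keeper 141 [ 0.02   -0.0168  0.0121] [0.0781 0.0142 0.0329] [ 0.0708 -0.0032  0.0238]
bar 161 [ 0.0084 -0.0236  0.1601] [0.0182 0.0207 0.1689] [ 0.0144 -0.0028  0.1655]
top0 keeper 111 [ 0.0203 -0.0191  0.012 ] [0.0893 0.0171 0.0294] [0.0707 0.0018 0.0248]
bar 181 [ 0.0075 -0.0212  0.1617] [0.0174 0.0235 0.1723] [0.0125 0.0021 0.1673]
```

View pics/side_scene0.png

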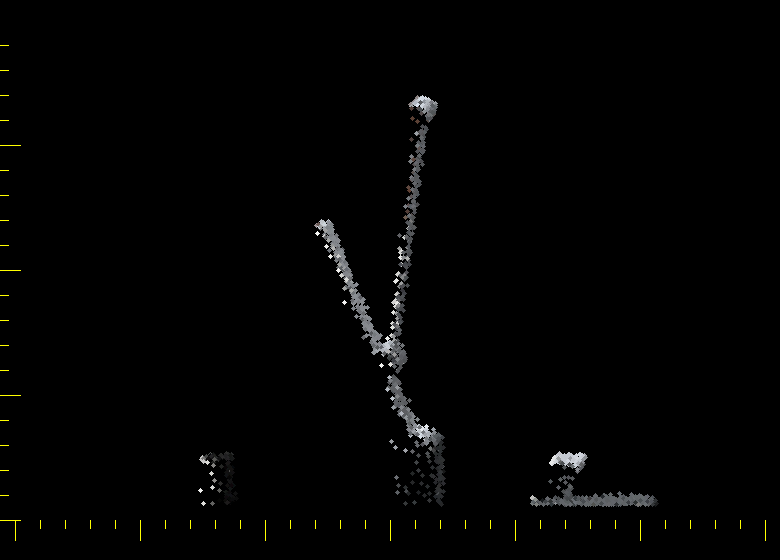

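View pics/side_top0.png

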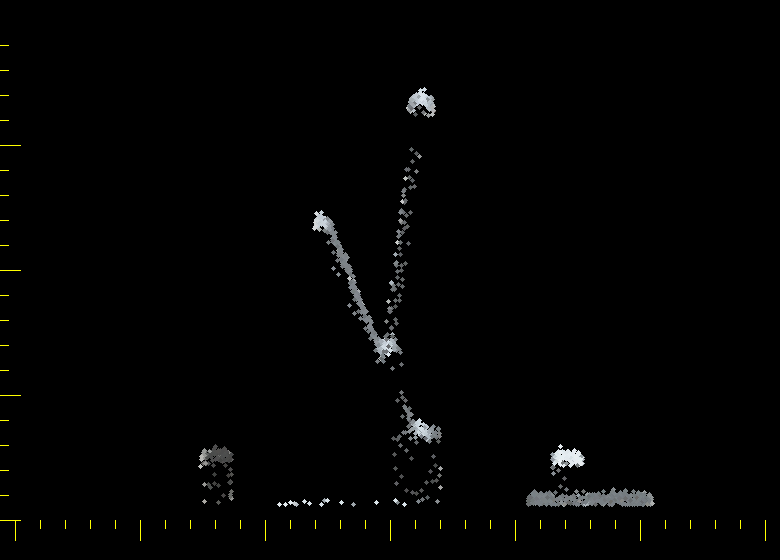

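```bash
cat >> h.py <<'E'
from scipy.spatial.transform import Rotation as Ro
X=-EZ
QS=[Ro.from_matrix(np.array([X,s*EY,np.cross(X,s*EY)]).T).as_quat() for s in (1,-1)]
def tcp(x,z,y=0.):  # local position of tip centre -> world tcp
    return C0+R.T@np.array([x,y,z])+np.array([0,0,bot.tip_extent])
def fo(): 
    o=get_obs(); return round(o['time'],2),(R@np.array(o['ft_force'])).round(1),(R@(np.array(o['ee_pos'])-C0)).round(4)
E
python3 - <<'E'
from h import *
o=get_obs(); print(Ro.from_quat(o['orientation']).as_matrix().round(2))
bx=lambda f:(.1*np.sin(np.radians(f)),.0644+.1*np.cos(np.radians(f)))
p0=tcp(-.026,.20)
for q in QS: print(q.round(3),bot.ik(p0,q),bot.ik(tcp(-.026,.30),q))
E
```

```text
[[-0.    0.23  0.97]
 [-0.    0.97 -0.23]
 [-1.   -0.   -0.  ]]
[-0.117  0.697  0.117  0.697] [-5.60474776e-01 -8.00490215e-02  1.31024134e+00 -4.44089210e-16
  1.91140034e+00 -2.46462899e+00] [-5.60474776e-01 -9.65769859e-03  1.05924229e+00 -4.44089210e-16
  2.09200806e+00 -2.46462899e+00]
[ 0.697  0.117 -0.697  0.117] [-5.60474776e-01 -8.00490215e-02  1.31024134e+00 -4.44089210e-16
  1.91140034e+00  6.76963663e-01] [-5.60474776e-01 -9.65769859e-03  1.05924229e+00 -4.44089210e-16
  2.09200806e+00  6.76963663e-01]
```

```bash
python3 - <<'E'
from h import *
q=QS[1]
effector.command_gripper(0.0,20)
bot.move_straight([.136,.585,.36],feed=.25)
bot.move_to(tcp(-.026,.27),q); print(fo())
bot.move_straight(tcp(-.022,.157),feed=.15); print(fo())
for f in (14,24,34,44,52):
    a=np.radians(f); bot.move_straight(tcp(.1*np.sin(a)-.015,.0644+.1*np.cos(a)-.004),feed=.08); print(f,fo())
bot.pause(.4); shot('scene','scene1'); shot('top','top1')
E
python3 - <<'E'
import cv2,numpy as np
a=cv2.imread('pics/scene1.png')[130:335,5:215]; b=cv2.imread('pics/top1.png')[150:335,315:465]
cv2.imwrite('pics/c1.png',np.hstack([cv2.resize(a,(420,410)),cv2.resize(b,(333,410))]))
E
```

```text
(5.26, array([0. , 0.2, 0.4]), array([-0.0255,  0.0004,  0.278 ]))
(6.16, array([0.4, 0. , 0.8]), array([-0.0218, -0.0002,  0.1663]))
14 (6.7, array([-1.1, -0.3,  0.1]), array([9.600e-03, 1.000e-04, 1.651e-01]))
24 (7.07, array([-1. , -0.1,  0.2]), array([0.0259, 0.0002, 0.1591]))
34 (7.43, array([-0.7, -0.4,  0.2]), array([0.0412, 0.0002, 0.1505]))
44 (7.8, array([-0.1, -0.9, -0. ]), array([0.0546, 0.0003, 0.1395]))
52 (8.12, array([-0.2,  0.6,  0.5]), array([0.0638, 0.0003, 0.129 ]))
```

View pics/c1.png

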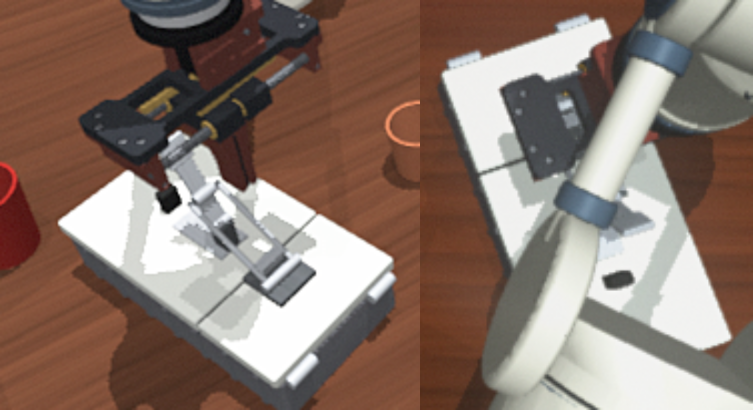

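```bash
cat > an.py <<'E'
from h import *
def side(tag,d):
    L=(world(d)-C0)@R.T
    m=(d['depth']>0)&(abs(L[...,0])<.15)&(abs(L[...,1])<.06)&(L[...,2]>.006)&(L[...,2]<.13)
    im=np.zeros((400,780,3),np.uint8)
    for p,c in zip(L[m],d['image'][m]): cv2.circle(im,(int(390+p[0]*2500),int(360-p[2]*2500)),2,tuple(int(t) for t in c[::-1]),-1)
    for k in range(-15,16): cv2.line(im,(390+k*25,360),(390+k*25,368 if k%5 else 380),(0,255,255),1)
    for k in range(0,14): cv2.line(im,(0,360-k*25),(8 if k%5 else 20,360-k*25),(0,255,255),1)
    cv2.imwrite(f'pics/side_{tag}.png',im)
E
python3 - <<'E'
from an import *
bot.move_straight(tcp(.035,.17),feed=.2)
side('s2',shot('scene','scene2')); print(fo())
a=cv2.imread('pics/scene2.png')[170:335,25:215]; cv2.imwrite('pics/c2.png',cv2.resize(a,None,fx=3.5,fy=3.5,interpolation=2))
E
```

```text
(9.11, array([ 0.1,  0.1, -1.4]), array([0.0352, 0.    , 0.1771]))
```

View pics/c2.png

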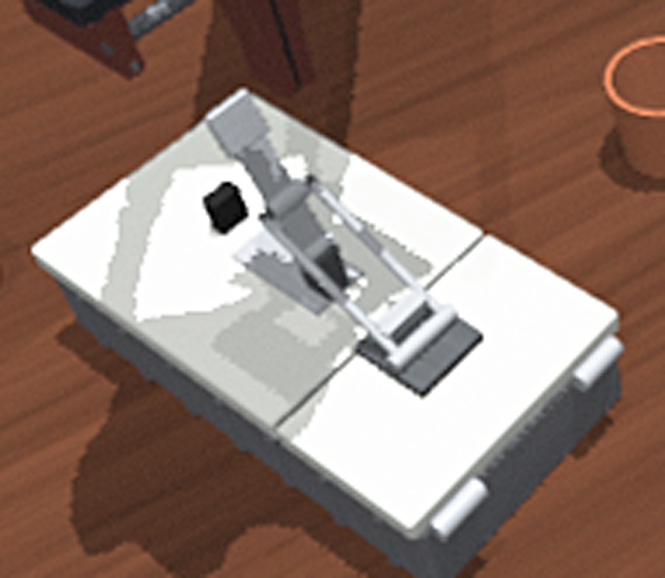

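View pics/side_s2.png

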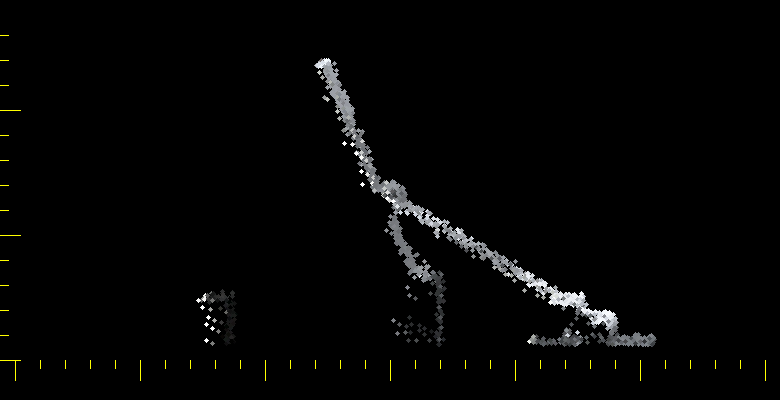

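```bash
python3 - <<'E'
from an import *
def pose(th,r=.087):
    x=.0107-r*np.cos(th)+.0025*np.sin(th)+.010; z=.030+r*np.sin(th)+.0025*np.cos(th)
    return tcp(x,z)
bot.move_straight(pose(1.37)+[0,0,.02],feed=.2)
bot.move_straight(pose(1.37),feed=.1); print(fo())
for th in (1.2,1.05,.9,.78,.66,.56,.46,.38,.30,.23,.17,.12,.07,.03,0.,-.02,-.04):
    bot.move_straight(pose(th),feed=.08); s=fo(); print(th,s)
    if np.linalg.norm(s[1])>35: print('stop');break
bot.pause(.3);print(fo())
side('s3',shot('scene','scene3'))
a=cv2.imread('pics/scene3.png')[170:335,25:215]; cv2.imwrite('pics/c3.png',cv2.resize(a,None,fx=3.5,fy=3.5,interpolation=2))
E
```

```text
(9.83, array([-0.1,  0.3,  0. ]), array([0.0062, 0.0002, 0.1235]))
1.2 (10.17, array([ 0.3, -0.4, -0.1]), array([-0.0086, -0.0002,  0.1206]))
1.05 (10.48, array([-0.2,  0. , -0.3]), array([-0.0206,  0.    ,  0.1147]))
0.9 (10.8, array([-0.2, -0.2, -0.3]), array([-0.0316,  0.    ,  0.1075]))
0.78 (11.08, array([ 0.7, -1.1, -0.2]), array([-3.960e-02,  1.000e-04,  1.007e-01]))
0.66 (11.37, array([0.1, 0.1, 0. ]), array([-0.0467,  0.0001,  0.0931]))
0.56 (11.62, array([0.1, 0.1, 0.9]), array([-0.0519,  0.    ,  0.0861]))
0.46 (11.88, array([-0.3, -0.6, -0.7]), array([-0.0564,  0.0001,  0.0785]))
0.38 (12.13, array([-0.4,  0.6, -0.4]), array([-0.0595,  0.0001,  0.072 ]))
0.3 (12.38, array([-0. ,  0.5,  0.2]), array([-0.0621,  0.0002,  0.0654]))
0.23 (12.63, array([ 0.1, -1. ,  0.7]), array([-0.0638,  0.0002,  0.0596]))
0.17 (12.88, array([-1.5, -0.5,  0. ]), array([-0.0649,  0.0002,  0.0546]))
0.12 (13.13, array([0.7, 1.1, 0.1]), array([-0.0655,  0.0002,  0.0504]))
0.07 (13.38, array([ 0.1,  0.7, -0.2]), array([-0.0661,  0.0002,  0.0462]))
0.03 (13.63, array([ 0.6,  0.3, -0.5]), array([-0.0663,  0.0001,  0.0428]))
0.0 (13.88, array([-1.3,  2.2,  6.4]), array([-0.0661, -0.0002,  0.0422]))
-0.02 (14.13, array([-2.2,  5. , 12.9]), array([-0.0661, -0.0003,  0.042 ]))
-0.04 (14.38, array([-5.1,  7.2, 19.8]), array([-0.066 , -0.0004,  0.0417]))
(14.68, array([-5.6,  7.4, 20.8]), array([-0.066 , -0.0003,  0.0418]))
```

View pics/c3.png

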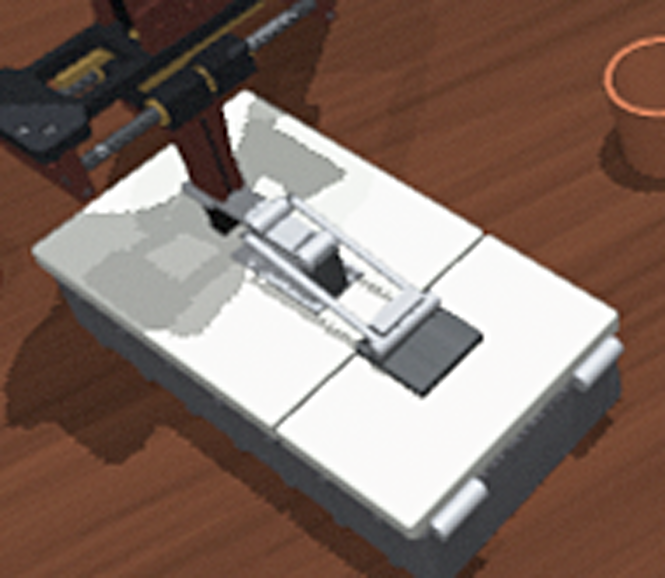

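View pics/side_s3.png

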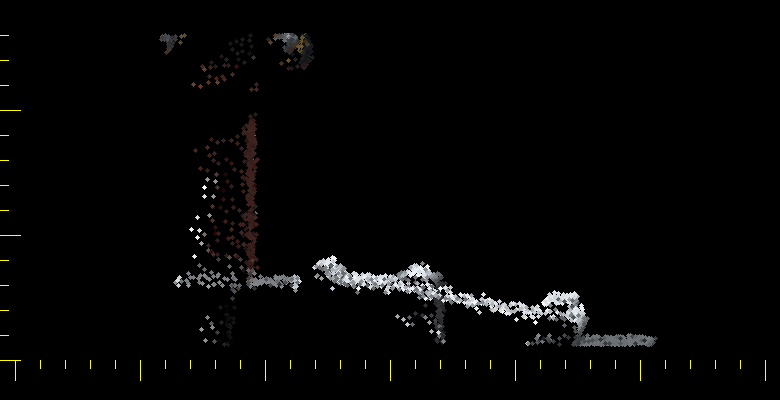

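```bash
python3 - <<'E'
from an import *
p=np.array(get_obs()['ee_pos']); bot.move_straight(p+[0,0,.17],feed=.2)
bot.pause(.5); print(fo())
d=shot('scene','scene4');side('s4',d)
L=(world(d)-C0)@R.T; m=(d['depth']>0)&(abs(L[...,1])<.014)&(L[...,2]>.02)&(L[...,2]<.06)&(L[...,0]<-.03)&(L[...,0]>-.1)
P=L[m]; print(len(P),np.polyfit(P[:,0],P[:,2],1),P[:,0].min())
a=d['image'][170:335,25:215,::-1]; cv2.imwrite('pics/c4.png',cv2.resize(a,None,fx=3.5,fy=3.5,interpolation=2))
E
```

```text
(16.26, array([ 0.6, -0.3,  0.1]), array([-0.0661, -0.0003,  0.2117]))
250 [-0.00927488  0.03126377] -0.08735292934180304
```

View pics/c4.png

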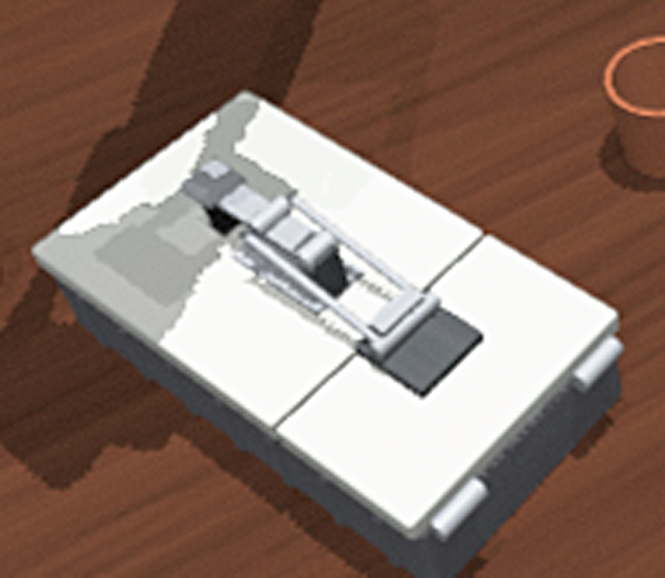

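View pics/side_s4.png

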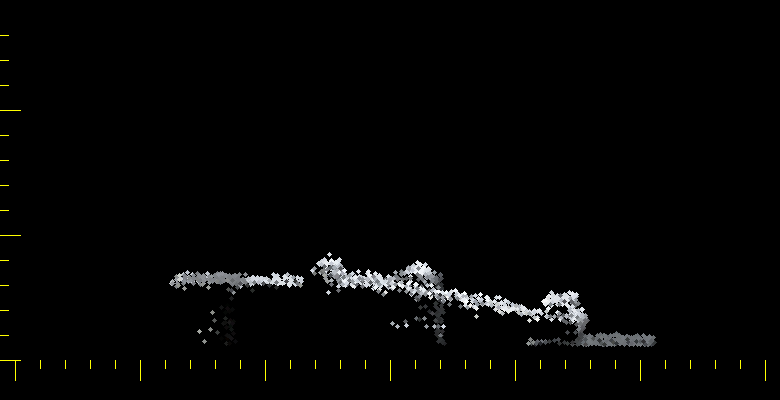

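View pics/scene4.png

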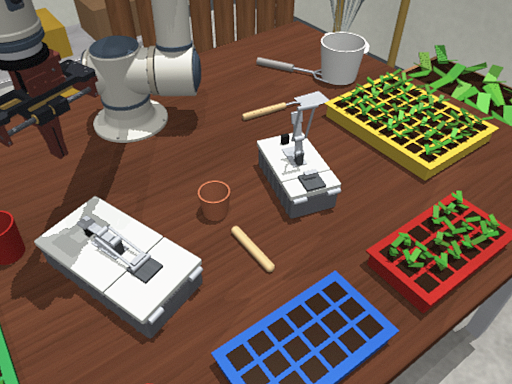

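The pictures show the lever flat (slope 0.01 rad, mid height about 31 mm), the bar under the hook lip near (400,325) in the crop, and the short case's latch still upright at (300,130). The robot is clear of everything.

```bash
python3 -c "
from bench import bot,get_obs
bot.sign_off(); print(get_obs()['time'])"
```

```text
the job is handed in; nothing more can be done
the job is handed in; nothing more can be done
```

The long case's latch is fastened, and I handed the job in at about 16.3 s of the 38 s allowed. I pushed the bail's cross bar over with the closed fingertips until it fell behind the keeper hook. I then pressed the lever along its arc until it lay flat against its stop; the press force peaked at about 23 N.

Checks with the arm lifted clear:
- **Lever:** it stayed flat, with a measured slope of about 0.01 rad and its top surface about 31–32 mm above the lid.
- **Bar:** it sits behind the hook's post, under the lip.
- **Short case:** its latch looked unchanged in the last picture.
- **Closing resistance:** I expected up to 5 N while the lever tightened, but the wrist readings stayed within noise. The camera confirmed the lever closed; the force readings did not show the snap past center.

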